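Open the childproof solvent bottle

TASK

Open the taller of the two clamped white solvent bottles: grip its childproof cap, push it down firmly against its spring and, keeping it down, turn it a quarter turn anticlockwise (seen from above), then lift it off. Set the cap down, mouth down, near the middle of the shallow steel tray and let go of it. Do not touch the short bottle.

Things in the scene. Friction and masses are not known exactly. Their poses are not given: they have to be found in the camera images.
- cap: Grey ribbed round cap of the tall bottle, 54 mm across, 34 mm high, 40 g, loose; origin: centre of its lower edge, z up. Any grip yaw; grip firmly (45 N), tips 25 mm below its top. Shut, it neither lifts nor turns. Held 5 to 7 mm down it turns anticlockwise (from above), free from 50 to 130 degrees of turn (90 best). Let up there it rises 3 mm over its shut height; lift 40 mm to clear the neck.
- tall_bottle: White bottle, paper label, 80 mm across, in a 106 mm square clamp foot, fixed; origin: centre of the foot's underside, z up. Shut cap: lower edge 140 mm, top 174 mm above the origin. Spring on the cap: 8 N shut, plus 1 N per mm pushed down; catches let go from 4 mm down, hard stop at 8 mm. Shoulder ends at 130 mm; open neck with its seal reaches 173 mm.
- squat_bottle: The short bottle, not to be touched: same white plastic, clamp foot and grey ribbed cap (54 mm across), but 92 mm across and only 119 mm high with its cap; fixed to the bench. Origin: centre of the underside of its foot, z up. One bottle stands left of the tray, the other right of it; which is which varies.
- tray_in (a point): Centre of the inner floor of a shallow steel tray, fixed to the bench; 180 mm along x and 150 mm along y outside, walls 3 mm thick, this floor 3 mm and the rim 12 mm above the bench; x and y along its sides, z up.
Things that resemble listed ones, but are neither listed nor needed, are in the scene too. What is shaped like the cap but blue or green is not meant.

How it is judged:
On the way, in this order (a step that is already met when the one before it is completed fails the run):
1. the cap is pushed down on the neck by at least 3.5 mm (z of cap in the frame of tall_bottle below 0.1365 m), for 0.1 s.
2. still on the neck, the cap is turned by more than 35 degrees (angle between the x axis of cap and the x axis of tall_bottle, either way round above 0.61 rad and z of cap in the frame of tall_bottle below 0.146 m and horizontal distance between cap and tall_bottle below 0.006 m), for 0.1 s.
3. the cap, still held, is brought to within 20 mm of the tray's floor (x of cap in the frame of tray_in between -0.06 and 0.06 m and y of cap in the frame of tray_in between -0.045 and 0.045 m and z of cap in the frame of tray_in below 0.02 m and contact force between the fingers and cap above 0.5 N), for 0.1 s.
At the end, for the whole second after the job is handed in: The cap stands mouth down (within 10 degrees) and at rest on the floor of the steel tray, its centre within 60 mm of the tray's centre along the tray's x and 45 mm along its y, released (x of cap in the frame of tray_in between -0.06 and 0.06 m and y of cap in the frame of tray_in between -0.045 and 0.045 m and z of cap in the frame of tray_in between -0.004 and 0.006 m and angle between cap's own z axis and vertical below 0.17 rad and linear speed of cap below 0.02 m/s and contact force between the fingers and cap below 0.2 N); the robot touches nothing.
It fails at once if the short bottle is touched (more than 2 N) (contact force between the arm and squat_bottle above 2 N).
It fails at once if the short bottle is touched by the fingers (more than 2 N) (contact force between the fingers and squat_bottle above 2 N).
It also fails if it takes over 45 s, if anything falls off the work surface, if the arm or the gripper's body presses on something with over 40 N, if the wrist force passes 120 N, or if a joint passes its speed limit or range.

ROBOT

A 7-joint arm with a two-finger parallel gripper is mounted at the origin on a cart in front of the work surface, level with it; the furniture and walls round the work are solid. World frame = base frame: x ahead of the robot, y to its left, z up, the work surface at z = 0. Lengths are in m, angles in rad, forces in N, time in s.
With the tool pointing down it reaches from about 0.425 to 0.875 m from the base axis. Payload 9.9 kg.
Tool frame: the origin (TCP) lies midway between the tips of the shut fingers; the grasp point (between the pads) lies 19 mm behind it; z points along the fingers, y is the line along which they close (so a half turn about z gives the same grasp; the last joint's range is limited). The gripper opens to 85 mm and grips with 20 to 120 N. Pads are 22 mm wide; open, the fingers measure 114 mm over their backs; the gripper's body (76 mm by 85 mm) begins 54 mm behind the grasp point. The pads swing forward as they close: fully open they stand 13 mm farther back than shut.
Start: joints at [1.263, 0.576, 0.025, 1.437, -0.015, 1.129, -0.057], TCP at [0.15, -0.658, 0.198] pointing down, gripper open.
Joint ranges: [-2.76, 2.76], [-0.34, 2.15], [-1.52, 1.57], [0.19, 2.46], [-1.09, 4.23], [0.17, 1.99], [-2.82, 2.82]. Speed limits (rad/s): [2.22, 2.22, 3.01, 3.01, 3.14, 3.14, 3.14].

INTERFACE

Orientations are given as a unit quaternion [x, y, z, w].
In Python, from bench import * gives the robot as it stands. Calls block until the motion is done:
- reach(position, orientation): joint-space move of the TCP to a pose.
- move_linear(position, velocity=0.15, frame=None): straight line of the TCP; frame=None keeps the orientation; velocity is the mean speed in m/s.
- set_joints(angles): joint-space move.
- command_gripper(opening, grasp_force=None): finger opening in m; grasp_force is the grip in N (None keeps the last); returns when the fingers have stopped.
- pause(seconds).
- inverse_kinematics(position, orientation): joint angles nearest the present ones, or None.
- get_state(): the state.
- read_camera(name): name is "side" or "top" or "wrist"; returns a dict with "image" (420x560x3 uint8, red, green, blue), "fx", "fy", "cx", "cy" (pixels), "R" (3x3) and "t" (3): a world point X has camera coordinates R X + t; the wrist camera has in their place "hand_eye" (4x4, takes a point from camera to tool coordinates, whose origin is the TCP and whose axes are the flange's). Camera axes: x right, y down, z forward; pixel columns grow to the right and rows downward; lengths in m; the calibration is good to about 2 mm. A picture is of the moment at which its call begins: read the wrist's pose just before it. There is no depth.
A pose or a line that the arm cannot do raises Unreachable and nothing moves.
- hand_in(): hands the job in; it is judged then, once.
The state is a dict: "t": time; "joints": joint angles; "qd": joint speeds; "effort": joint torques, N m; "eef_pos": TCP position; "orientation": TCP orientation; "force": force on the tool from outside, world axes, zero at the start; "wrist_torque": the same for the moment, N m; "width": finger opening in m; "grasp_force": force on a finger pad.
Only numpy, scipy, OpenCV 4.12 (cv2) and the standard library are available. Lean on these libraries where they do the work, as an engineer would, in place of code of your own. Each camera call takes 0.05 s, during which the arm holds its last target. There are 200 camera calls.

## Working session

There is one attempt and no reset: what is moved stays moved. The work goes in short steps, each a Python script; the robot and the scene stay as the last script left them, time stands still between calls to the robot, and variables do not carry over. Pictures are saved under pics/ and viewed, at most 10 in all, crops included, and the job is handed in when it is done.

```bash
mkdir -p pics; python3 - <<'E'
from bench import *
import cv2,numpy as np,pickle
s=get_state();print(s)
d={n:read_camera(n) for n in("top","side")}
for n in d:
    c=d[n];cv2.imwrite(f"pics/{n}0.png",c["image"][:,:,::-1]);print(n,c["fx"],c["cx"],c["cy"],c["R"],c["t"])
pickle.dump(d,open("c0.pkl","wb"))
E
```

```text
{'t': 0.0, 'joints': array([ 1.26320968,  0.5765111 ,  0.02482294,  1.43791007, -0.01496186,
        1.12897746, -0.05650957]), 'qd': array([-3.82035547e-04,  5.21703154e-05, -1.94467536e-05,  6.45314505e-04,
        1.52294961e-03,  3.30986629e-04, -2.80851270e-04]), 'effort': array([ 4.96674911e-04, -7.65742493e+01,  2.25072384e+00, -2.85969061e+01,
        1.53710064e-02,  1.26159212e-02, -5.71156392e-06]), 'eef_pos': array([ 0.14968999, -0.65768127,  0.19745562]), 'orientation': array([ 9.93742874e-01,  1.11689046e-01, -1.43515939e-04, -7.98078524e-04]), 'force': array([0.47459976, 0.27693468, 0.79008791]), 'wrist_torque': array([0.02729253, 0.00881397, 0.02293696]), 'grasp_force': 0.0, 'width': 0.08544697889013353}
top 416.2419205627437 277.30555283671845 205.9600241076247 [[-0.00857383 -0.99982536 -0.01660565]
 [-0.98323427  0.01145409 -0.18198674]
 [ 0.18214516  0.01476692 -0.98316076]] [-0.05469011  0.49009499  1.20810027]
side 474.7568835225914 270.7568882430922 206.27435013991075 [[-0.98089955 -0.1940874  -0.01288976]
 [-0.09020026  0.51257252 -0.85389304]
 [ 0.17233682 -0.83642064 -0.52028889]] [0.44333084 0.14752283 1.00724029]
```

View pics/top0.png

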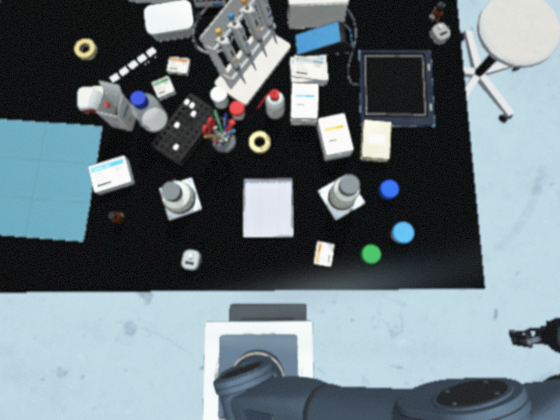

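View pics/side0.png

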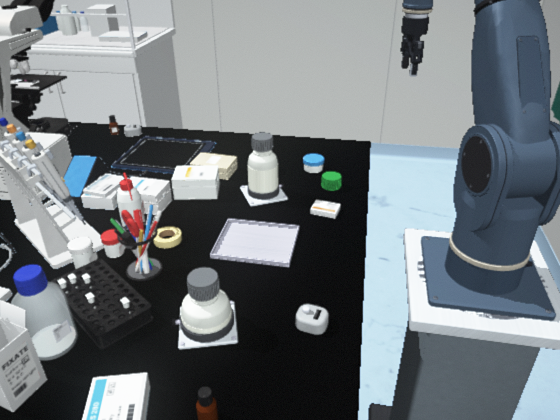

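The top view shows bottles at about (180,195) and (345,190), with the tray at (268,207). In the side view the tall bottle is the far one, cap at (262,140), so it stands at y<0. The squat one is near, at (207,310).

```bash
cat > h.py <<'E'
import numpy as np,cv2
from scipy.spatial.transform import Rotation as Ro
def K(c): return np.array([[c["fx"],0,c["cx"]],[0,c["fy"],c["cy"]],[0,0,1]])
def ray(c,uv):
    R=np.array(c["R"]);d=R.T@np.linalg.inv(K(c))@[uv[0],uv[1],1];return -R.T@np.array(c["t"]),d/np.linalg.norm(d)
def plane(c,uv,z):
    o,d=ray(c,uv);return o+d*(z-o[2])/d[2]
def tri(rs):
    A=sum(np.eye(3)-np.outer(d,d) for o,d in rs);b=sum((np.eye(3)-np.outer(d,d))@o for o,d in rs);return np.linalg.solve(A,b)
def wristcam(c,s):
    T=np.eye(4);T[:3,:3]=Ro.from_quat(s["orientation"]).as_matrix();T[:3,3]=s["eef_pos"]
    W=np.linalg.inv(T@np.array(c["hand_eye"]));c["R"]=W[:3,:3];c["t"]=W[:3,3];return c
E
python3 - <<'E'
import pickle,cv2,numpy as np
from h import *
d=pickle.load(open("c0.pkl","rb"));t=d["top"];s=d["side"]
g=t["image"].min(2)
m=(g>110).astype(np.uint8)
n,l,st,ce=cv2.connectedComponentsWithStats(m)
for p in [(268,207),(325,200),(170,210)]:
    k=l[p[1],p[0]];print(p,k,st[k],ce[k])
    if p[0]==268:
        q=cv2.findContours((l==k).astype(np.uint8),0,2)[0][0];r=cv2.minAreaRect(q);print(r)
        b=np.array([plane(t,x,.012) for x in cv2.boxPoints(r)]);print(b.round(4),b.mean(0))
        print(plane(t,r[0],.003))
for name,(x,y,w,h) in dict(top=(300,160,90,70),side=(230,120,70,95)).items():
    cv2.imwrite(f"pics/z_{name}.png",cv2.resize(d[name]["image"][y:y+h,x:x+w,::-1],None,fx=6,fy=6,interpolation=cv2.INTER_CUBIC))
a=cv2.imread("pics/z_top.png");b=cv2.imread("pics/z_side.png")
o=np.zeros((max(a.shape[0],b.shape[0]),a.shape[1]+b.shape[1],3),np.uint8);o[:a.shape[0],:a.shape[1]]=a;o[:b.shape[0],a.shape[1]:]=b
print(o.shape);cv2.imwrite("pics/z.png",cv2.resize(o,(800,int(o.shape[0]*800/o.shape[1]))))
E
```

```text
(268, 207) 52 [ 243  179   51   59 2899] [267.42186961 208.04691273]
((268.0, 208.0), (58.0, 50.0), 90.0)
[[ 0.5826  0.0475  0.012 ]
 [ 0.5806 -0.1089  0.012 ]
 [ 0.3989 -0.1061  0.012 ]
 [ 0.4005  0.0463  0.012 ]] [ 0.4906456  -0.03029048  0.012     ]
[ 0.49109614 -0.0300234   0.003     ]
(325, 200) 50 [ 318  175   47   45 1203] [341.92518703 195.21778886]
(170, 210) 51 [ 159  177   43   43 1129] [179.66519043 197.3578388 ]
(570, 960, 3)
```

View pics/z.png

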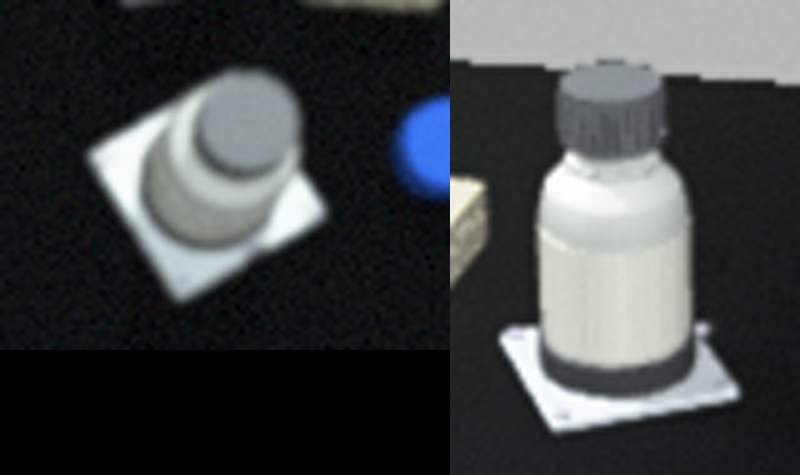

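Crop (5× scale): the top view has the cap top centre near (349.5,183.2). In the side view it is near (261.8,135.8), with ribs and the label visible, which confirms the tall bottle.

```bash
cat >> h.py <<'E'
def down(yaw): # tool z down, tool x at given world yaw
    return (Ro.from_euler("z",yaw)*Ro.from_euler("x",np.pi)).as_quat()
E
python3 - <<'E'
import pickle
from h import *
from bench import *
d=pickle.load(open("c0.pkl","rb"))
P=tri([ray(d["top"],(349.5,183.2)),ray(d["side"],(261.8,135.8))]);print(P,plane(d["top"],(349.5,183.2),.174),plane(d["side"],(261.8,135.8),.174))
s=get_state();print(Ro.from_quat(s["orientation"]).as_matrix().round(2).tolist())
for a in range(-180,180,20):
    q=inverse_kinematics([P[0],P[1],.145],down(np.radians(a)));print(a,None if q is None else np.round(q,2))
c=read_camera("wrist");print(c["hand_eye"],c["fx"])
E
```

```text
[ 0.52495408 -0.2578323   0.17520379] [ 0.52602928 -0.25795835  0.174     ] [ 0.52474747 -0.26033328  0.174     ]
[[0.98, 0.22, -0.0], [0.22, -0.98, 0.0], [-0.0, -0.0, -1.0]]
-180 [ 0.85  0.57 -0.74  1.74  0.45  1.01  1.51]
-160 [ 1.09  0.79 -1.29  1.73  0.8   1.26  1.52]
-140 [ 1.09  0.79 -1.29  1.73  0.8   1.26  1.87]
-120 [ 1.09  0.79 -1.29  1.73  0.8   1.26  2.22]
-100 [ 0.07  0.54  0.48  1.77 -0.3   0.91 -2.64]
-80 [ 0.14  0.52  0.37  1.76 -0.23  0.9  -2.36]
-60 [ 0.2   0.51  0.28  1.76 -0.17  0.9  -2.07]
-40 [ 0.26  0.5   0.18  1.76 -0.11  0.89 -1.78]
-20 [ 0.33  0.49  0.07  1.76 -0.04  0.89 -1.5 ]
0 [ 0.39  0.49 -0.03  1.75  0.02  0.9  -1.21]
20 [ 0.45  0.49 -0.11  1.75  0.07  0.9  -0.91]
40 [ 0.5   0.5  -0.19  1.75  0.12  0.91 -0.61]
60 [ 0.56  0.5  -0.28  1.75  0.17  0.92 -0.31]
80 [ 0.61  0.51 -0.36  1.75  0.22  0.93 -0.01]
100 [ 0.66  0.52 -0.44  1.74  0.26  0.94  0.29]
120 [ 0.72  0.53 -0.52  1.74  0.31  0.95  0.59]
140 [ 0.76  0.54 -0.59  1.74  0.35  0.97  0.9 ]
160 [ 0.8   0.56 -0.66  1.74  0.4   0.99  1.21]
[[ 3.68997516e-04 -9.62060748e-01 -2.72835080e-01  6.74291459e-02]
 [ 9.99999931e-01  3.63541687e-04  7.05492220e-05 -4.74319748e-04]
 [ 3.13142881e-05 -2.72835087e-01  9.62060816e-01 -1.74547398e-01]
 [ 0.00000000e+00  0.00000000e+00  0.00000000e+00  1.00000000e+00]] 293.79477877279527
```

```bash
python3 - <<'E'
from h import *
from bench import *
a=np.radians(-20)
reach([.525,-.259,.29],down(a))
s=get_state();c=wristcam(read_camera("wrist"),s);print(s["t"],s["eef_pos"],s["force"])
im=c["image"];cv2.imwrite("pics/w1.png",im[:,:,::-1])
h=cv2.cvtColor(im,cv2.COLOR_RGB2HSV)
uv=K(c)@(c["R"]@[.525,-.259,.174]+c["t"]);uv=(uv/uv[2])[:2];print(uv, im[int(uv[1]),int(uv[0])])
import pickle;pickle.dump(c,open("w1.pkl","wb"))
E
```

```text
2.15 [ 0.52450056 -0.26006705  0.28985673] [ 0.28669326  0.31788797 -0.20984556]
[282.30312737 197.08360828] [127 137 140]
```

View pics/w1.png

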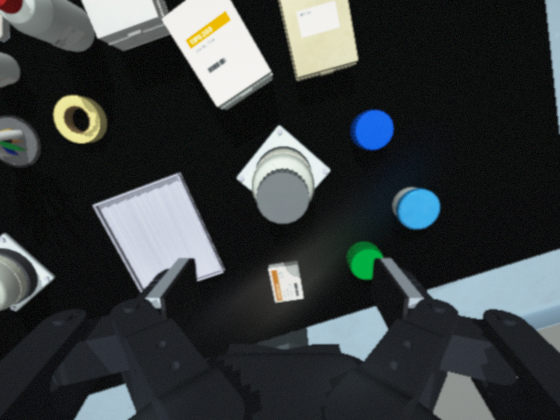

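The wrist view shows the cap top at about (283,196), against a predicted (282,197). The tray is at the left, with the blue and green distractors at the right.

```bash
python3 - <<'E'
import pickle
from h import *
c=pickle.load(open("w1.pkl","rb"));g=cv2.cvtColor(c["image"],cv2.COLOR_RGB2GRAY)
m=((g>118)&(g<148)).astype(np.uint8);m=cv2.morphologyEx(m,2,np.ones((5,5),np.uint8))
n,l,st,ce=cv2.connectedComponentsWithStats(m);k=l[197,282];print(st[k],ce[k])
q=max(cv2.findContours((l==k).astype(np.uint8),0,1)[0],key=len);e=cv2.fitEllipse(cv2.convexHull(q));print(e,plane(c,e[0],.174))
t=(g>110).astype(np.uint8);n,l,st,ce=cv2.connectedComponentsWithStats(t);k=l[230,160]
q=max(cv2.findContours((l==k).astype(np.uint8),0,1)[0],key=len);r=cv2.minAreaRect(q);b=np.array([plane(c,x,.012) for x in cv2.boxPoints(r)]);print(st[k],b.round(4),b.mean(0))
E
```

```text
[ 257  173   52   49 2011] [282.34758826 197.1735455 ]
((282.35626220703125, 197.0601348876953), (49.61320877075195, 51.845272064208984), 87.92205047607422) [ 0.52500441 -0.25905898  0.174     ]
[  93  173  131  135 8835] [[ 0.582   0.0429  0.012 ]
 [ 0.5907 -0.1104  0.012 ]
 [ 0.3915 -0.1085  0.012 ]
 [ 0.3736  0.0631  0.012 ]] [ 0.48445722 -0.02821236  0.012     ]
```

```bash
cat >> h.py <<'E'
def show(get_state,n=""):
    s=get_state();print(n,round(s["t"],2),s["eef_pos"].round(4),s["force"].round(1),s["wrist_torque"].round(2),"w",round(s["width"],4),round(s["grasp_force"],1));return s
E
python3 - <<'E'
from h import *
from bench import *
a=np.radians(-20)
move_linear([.525,-.259,.20],.12)
show(get_state)
move_linear([.525,-.259,.145],.06)
show(get_state)
command_gripper(.050,45)
show(get_state,"grip")
E
```

```text
3.1 [ 0.5254 -0.2593  0.2007] [-0.2  0.2  0.3] [-0.03  0.01  0.07] w 0.0856 0.0
 4.17 [ 0.5253 -0.2591  0.1453] [-1.   0.7  0.6] [ 0.04 -0.    0.03] w 0.0854 0.0
grip 4.61 [ 0.525  -0.259   0.1451] [-0.2  0.4 -0.2] [ 0.01  0.03 -0.02] w 0.0499 0.0
```

```bash
python3 - <<'E'
from h import *
from bench import *
show(get_state)
c=read_camera("side")["image"];w=read_camera("wrist")["image"]
a=cv2.resize(c[70:220,190:340,::-1],(400,400),interpolation=2);b=cv2.resize(w[70:420,105:455,::-1],(400,400))
cv2.imwrite("pics/g1.png",np.hstack([a,b]))
E
```

```text
4.61 [ 0.525  -0.259   0.1451] [-0.2  0.4 -0.2] [ 0.01  0.03 -0.02] w 0.0499 0.0
```

View pics/g1.png

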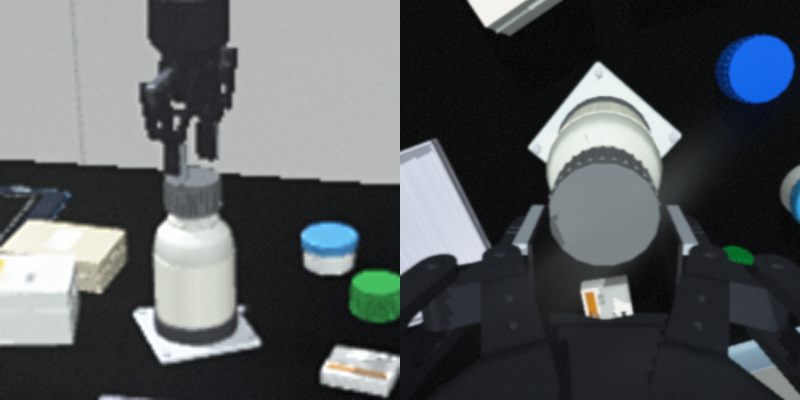

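The fingers look to be around or above the cap with no contact. I'll check the TCP projection against the visible tips.

```bash
python3 - <<'E'
import pickle
from h import *
from bench import *
def pr(c,X):
    u=K(c)@(np.array(c["R"])@X+np.array(c["t"]));return (u/u[2])[:2].round(1)
d=pickle.load(open("c0.pkl","rb"))
print("start TCP side",pr(d["side"],[.1497,-.6577,.1975]),"z+.045",pr(d["side"],[.1497,-.6577,.2425]))
s=show(get_state)
y=Ro.from_quat(s["orientation"]).as_matrix()[:,1];print(y)
print(inverse_kinematics(s["eef_pos"],s["orientation"])-s["joints"])
for h in(0,.02,.04,.06):
    for g in(-1,1): print(h,g,(pr(d["side"],s["eef_pos"]+g*.03*y+[0,0,h])-[190,70])/.375)
a=cv2.imread("pics/side0.png")[20:90,380:450]
c=read_camera("side");b=c["image"][90:160,225:295,::-1]
cv2.imwrite("pics/g2.png",np.hstack([cv2.resize(x,(400,400),interpolation=cv2.INTER_CUBIC) for x in(a,b)]))
E
```

```text
start TCP side [406.   87.1] z+.045 [407.9  72.6]
 4.71 [ 0.525 -0.259  0.145] [ 0.1 -0.  -0.4] [ 0.03 -0.01 -0.05] w 0.0501 0.0
[-3.41985831e-01 -9.39705109e-01 -2.16480050e-06]
[ 7.12125713e-06 -2.16390349e-07 -1.08111056e-05 -2.69564435e-07
  6.58172311e-06  3.31982447e-07 -6.52155462e-06]
0 -1 [174.93333333 214.66666667]
0 1 [207.73333333 192.8       ]
0.02 -1 [174.4        195.46666667]
0.02 1 [207.2        174.13333333]
0.04 -1 [173.86666667 176.        ]
0.04 1 [206.93333333 154.93333333]
0.06 -1 [173.06666667 156.26666667]
0.06 1 [206.66666667 135.73333333]
```

View pics/g2.png

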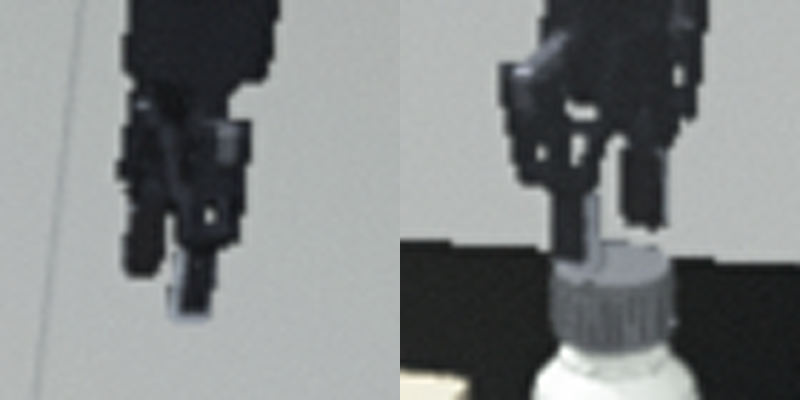

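The side view shows the tips about 37 mm above the reported TCP: near tip at crop (173,176), far tip at (208,160). So the fingers really are above the cap. I'll reopen, go lower in checked steps, and look before gripping.

```bash
python3 - <<'E'
from h import *
from bench import *
command_gripper(.085,45)
for z in(.13,.12,.112):
    move_linear([.525,-.259,z],.06)
    s=show(get_state)
    if np.linalg.norm(s["force"])>6: break
else:
    command_gripper(.050,45);show(get_state,"grip")
c=read_camera("side");w=read_camera("wrist")["image"]
b=c["image"][90:160,225:295,::-1]
cv2.imwrite("pics/g3.png",np.hstack([cv2.resize(x,(400,400),interpolation=cv2.INTER_CUBIC) for x in(b,w[70:420,105:455,::-1])]))
E
```

```text
5.6 [ 0.5246 -0.2588  0.1294] [-0.9 -0.3 -0. ] [ 0.03  0.02 -0.01] w 0.085 0.0
 5.92 [ 0.5247 -0.2589  0.1195] [-1.3 -0.5 -0. ] [-0.01 -0.03  0.04] w 0.0849 0.0
 6.2 [ 0.5247 -0.2589  0.1115] [-0.9 -0.5  0.3] [-0.01  0.01 -0.01] w 0.0848 0.0
grip 6.6 [ 0.5252 -0.259   0.1125] [-2.   0.9  4.5] [ 0.26  0.24 -0.07] w 0.0523 46.3
```

View pics/g3.png

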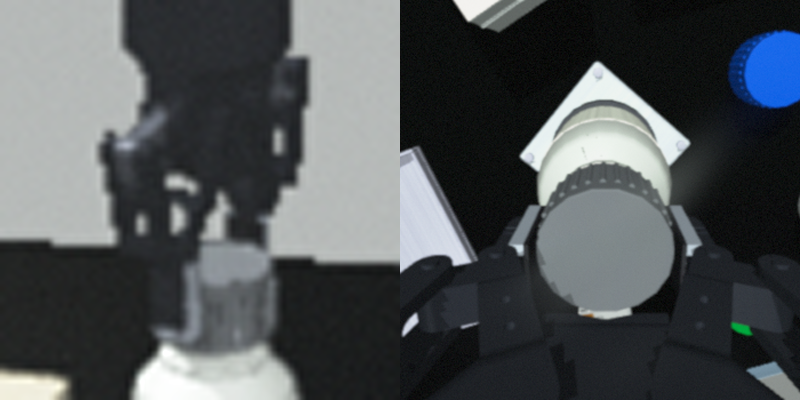

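Now gripped at 46 N, with the fingers on either side of the cap. Pushing down.

```bash
python3 - <<'E'
from h import *
from bench import *
move_linear([.525,-.259,.1095],.03);show(get_state)
move_linear([.525,-.259,.1063],.03);show(get_state);pause(.3)
show(get_state)
E
```

```text
6.95 [ 0.5252 -0.259   0.1103] [-1.2  1.9  9.3] [ 0.4   0.49 -0.02] w 0.0524 46.8
 7.21 [ 0.5252 -0.259   0.1073] [-3.   1.5 11. ] [0.48 0.64 0.01] w 0.0524 47.1
 7.51 [ 0.5253 -0.259   0.1074] [-3.8  1.7 11.9] [0.52 0.67 0.04] w 0.0525 47.1
```

```bash
python3 - <<'E'
from h import *
from bench import *
move_linear([.525,-.259,.1045],.03);pause(.3);s=show(get_state)
for k in range(1,7):
    reach([.525,-.259,.1045],down(np.radians(-20+15*k)))
    s=show(get_state,k)
    if s["force"][2]>30 or abs(s["wrist_torque"][2])>3: break
E
```

```text
8.06 [ 0.5253 -0.259   0.1058] [-3.1  1.6 14.1] [ 0.6   0.8  -0.01] w 0.0525 47.1
1 8.38 [ 0.5263 -0.2595  0.1061] [-0.5  0.9 12.8] [0.34 0.27 0.06] w 0.0523 46.9
2 8.69 [ 0.5265 -0.2596  0.1062] [-0.7  0.3 13.1] [0.26 0.15 0.05] w 0.0524 46.9
3 9.01 [ 0.5264 -0.2594  0.1061] [ 0.2  1.4 13. ] [0.33 0.23 0.08] w 0.0524 46.9
4 9.32 [ 0.5264 -0.2594  0.1061] [-0.9 -0.1 13. ] [0.31 0.27 0.07] w 0.0526 46.9
5 9.64 [ 0.5263 -0.2593  0.1061] [-0.4  0.9 12.7] [0.3  0.27 0.06] w 0.0525 47.0
6 9.96 [ 0.5264 -0.2594  0.1061] [-0.6  0.8 13.9] [0.17 0.32 0.08] w 0.0524 47.0
```

Torque stayed low, so the cap turned with the gripper. Lifting slowly.

```bash
python3 - <<'E'
from h import *
from bench import *
pause(.2)
for z in(.114,.120,.135,.165,.25):
    move_linear([.525,-.259,z],.05 if z<.2 else .12);s=show(get_state)
    if s["force"][2]<-10: break
c=read_camera("side")["image"];w=read_camera("wrist")["image"]
cv2.imwrite("pics/l1.png",np.hstack([cv2.resize(x,(400,400),interpolation=cv2.INTER_CUBIC) for x in(c[30:230,160:360,::-1],w[70:420,105:455,::-1])]))
E
```

```text
10.5 [ 0.526  -0.2593  0.1146] [ 2.2 -1.1  5.7] [-0.09 -0.45  0.03] w 0.0521 47.5
 10.77 [ 0.5246 -0.2589  0.1198] [ 0.8  1.1 -0.4] [ 0.08 -0.16 -0.03] w 0.0524 47.2
 11.22 [ 0.525  -0.2592  0.1353] [ 0.5 -0.7 -0.3] [-0.04 -0.02 -0.04] w 0.0526 47.3
 11.97 [ 0.5249 -0.259   0.1649] [-0.5  0.4 -0.4] [ 0.01 -0.    0.02] w 0.0526 47.3
 12.82 [ 0.5245 -0.2589  0.2492] [-1.   0.1  0.4] [-0.03 -0.03 -0.05] w 0.0522 47.3
```

View pics/l1.png

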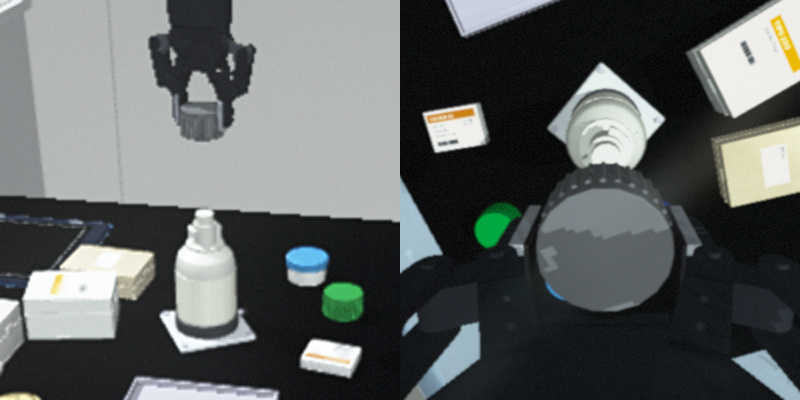

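The cap is off and held level, and the bottle neck is bare at side crop (205,225). Carrying it to the tray.

```bash
python3 - <<'E'
from h import *
from bench import *
a=down(np.radians(70))
move_linear([.491,-.032,.25],.15);print(inverse_kinematics([.491,-.032,-.026],a))
move_linear([.491,-.032,.03],.12);show(get_state)
move_linear([.491,-.032,-.012],.05);show(get_state);pause(.3)
for z in np.arange(-.015,-.0311,-.002):
    move_linear([.491,-.032,z],.03);pause(.1);s=show(get_state)
    if s["force"][2]>4: break
c=read_camera("side")["image"];cv2.imwrite("pics/p1.png",cv2.resize(c[120:320,160:360,::-1],(600,600),interpolation=cv2.INTER_CUBIC))
E
```

```text
[ 0.18369903  0.65782043 -0.31763995  2.13259303  0.48734946  0.42001268
 -0.87059466]
 16.59 [ 0.4913 -0.0321  0.0305] [ 0.2  1.  -0.6] [ 0.04  0.01 -0.02] w 0.0526 47.3
 17.58 [ 0.4912 -0.032  -0.0118] [ 0.2  0.1 -0.5] [0.   0.05 0.06] w 0.0523 47.3
 18.23 [ 0.4909 -0.032  -0.0151] [ 0.5  0.5 -1.2] [-0.02 -0.03  0.04] w 0.0523 47.3
 18.58 [ 0.491 -0.032 -0.017] [ 0.4 -0.4  0.4] [-0.02  0.05 -0.03] w 0.0523 47.3
 18.93 [ 0.491 -0.032 -0.019] [ 0.   0.1 -0.5] [ 0.03 -0.02 -0.01] w 0.0523 47.3
 19.28 [ 0.491 -0.032 -0.021] [-0.1 -0.8 -0.5] [-0.01 -0.04 -0.05] w 0.0527 47.3
 19.63 [ 0.491 -0.032 -0.023] [ 0.3 -0.4 -0.4] [-0.03 -0.03  0.  ] w 0.0523 47.3
 19.98 [ 0.4913 -0.032  -0.0245] [-1.5 -0.   8.8] [ 0.01  0.54 -0.04] w 0.0521 48.1
```

View pics/p1.png

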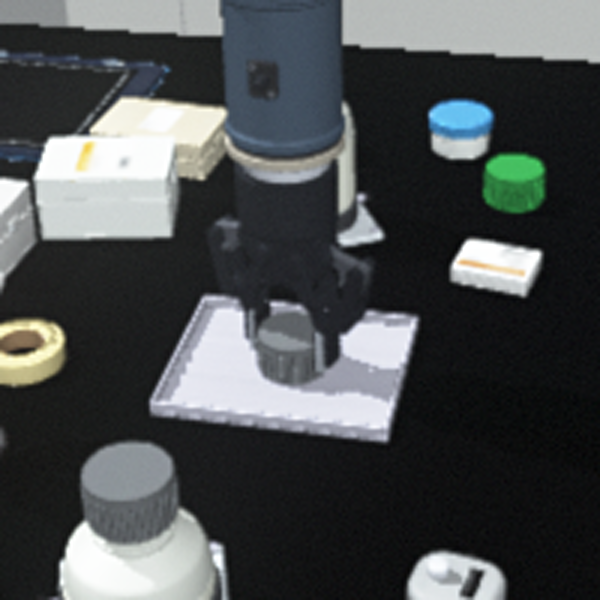

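The cap is standing on the floor of the tray near its middle, at picture (288,350), with 9 N of contact. Releasing and retreating.

```bash
python3 - <<'E'
from h import *
from bench import *
move_linear([.491,-.032,-.0235],.03)
command_gripper(.085);show(get_state)
move_linear([.491,-.032,.06],.06);show(get_state)
move_linear([.491,-.032,.22],.15);pause(.5);show(get_state)
c=read_camera("side")["image"];cv2.imwrite("pics/p2.png",cv2.resize(c[120:320,160:360,::-1],(500,500),interpolation=cv2.INTER_CUBIC))
E
```

```text
20.71 [ 0.491  -0.032  -0.0236] [ 0.1 -0.9 -0.1] [ 0.01 -0.01 -0.05] w 0.0851 0.0
 22.25 [ 0.4908 -0.032   0.0597] [-0.3  0.8 -0.4] [ 0.   -0.02 -0.04] w 0.0853 0.0
 23.97 [ 0.491  -0.032   0.2199] [-0.2 -0.2  0.4] [ 0.03 -0.02 -0.  ] w 0.085 0.0
```

View pics/p2.png

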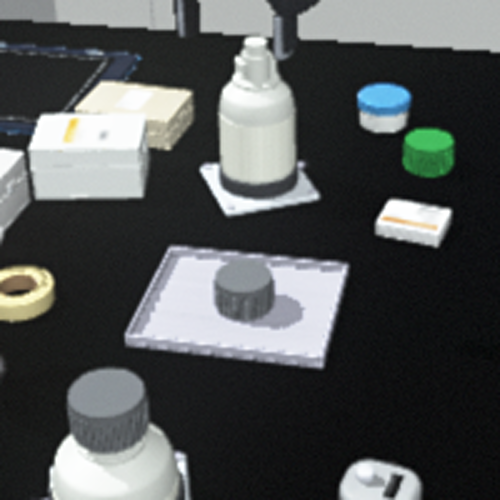

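The cap stands upright near the middle of the tray at (244,290), and the gripper is clear above it.

```bash
python3 -c "
from bench import *
print(hand_in())"
```

```text
the job is handed in; nothing more can be done
None
```

I opened the tall bottle, set its cap mouth down near the middle of the steel tray, let go, and handed the job in at about 24 s; the short bottle was never approached, and no verdict came back. The fingertips sat about 37 mm above the reported TCP at a 50 mm opening, so the first grip closed on nothing and I gripped again lower.

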